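# Lay out the jar-filling station

## Task

Lay out the filling station on the wooden board: stand the black lidded pot in the middle of the round cork trivet, the green-gold tin on the bare wood midway between trivet and red mat, and the empty glass jar in the middle of the red mat; once the jar stands there released, take the blue funnel from its white cup and set it upright in the jar's mouth, spout down. The pot, tin and jar all stand upright, and everything is let go at the end. Leave the full honey jar with the yellow cap and the white mug where they stand.

Things in the scene. Friction and masses are not known exactly. Their poses are not given: they have to be found in the camera images.
- board: Fixed brown wooden board flat on the table, 140 (its x) x 360 (its y) x 12 mm high. Origin at the centre of its underside, on the table; z up, y along its length. Trivet and mat lie on it, one 115 mm from the middle towards its +y end, the other as far towards -y; which is which changes. The tin's place is the middle of its top face.
- cork_trivet: Fixed round cork trivet on the board, diameter 110, 6 mm thick; origin at the centre of its underside (12 mm above the table), so its top face is 18 mm above the table. Target of the pot.
- red_mat: Fixed square red mat on the board, 100 x 100, 6 mm thick; origin at the centre of its underside (12 mm above the table), so its top face is 18 mm above the table. Target of the jar.
- pot: Loose round black pot with a fixed cream lid and a black upright cylindrical knob on top; one rigid piece, about 0.45 kg. Body diameter 100 (lid 104), lid top at 64 mm; knob diameter 24, from 64 to 96 mm above the underside, on the axis: lift it by the knob. Origin at the centre of its underside, z up.
- tin: Loose closed upright square tin, brass with green panels, 54 x 54 x 80 mm high, sides along its x and y, plus a small white cap (diameter 26, 8 mm high) off-centre on top. About 0.3 kg. Origin at the centre of its underside, z up.
- jar: Loose empty open-topped glass jar, greenish, with a white band just under the rim; outer diameter 60 (band 62, from 71 to 81 mm up), height 85, wall 4, so the mouth is 52 wide; inner floor at 6 mm. About 0.2 kg. Origin at the centre of its underside, z up.
- funnel: Loose blue funnel, 50 g, upright, spout down in the white cup. 96 mm high: spout diameter 16 (0 to 28 mm up), cone widening to diameter 58 (28 to 64), straight collar diameter 58 (64 to 96; grip here). Origin: centre of the spout's lower end, z up. Its cone hangs on the rim and centres itself: at rest its origin is about 17 mm above the cup's origin, in the jar about 27 mm above the jar's.
- funnel_cup: Fixed white open cup that holds the funnel at the start: foot diameter 68, rim diameter 60, height 75, mouth about 52. Stays put. Origin at the centre of its underside, z up.
- honey_jar: Bystander: loose full jar, amber, yellow cap, diameter 64, 85 mm high. Origin at the centre of its underside. To be left alone.
- mug: Bystander: loose white ceramic mug, diameter 72, 80 mm high, handle towards its +y. Origin at the centre of its underside. To be left alone.
Things that resemble listed ones, but are neither listed nor needed, are in the scene too. Leave any pink look-alike of the tin alone. Leave any pink look-alike of the jar alone.

How it is judged:
On the way, in this order (a step that is already met when the one before it is completed fails the run):
1. the jar stands on the red mat, released (horizontal distance between jar and red_mat below 0.015 m and z of jar in the frame of red_mat between 0.002 and 0.01 m and angle between jar's own z axis and vertical below 0.08 rad and contact force between the fingers and jar below 0.1 N and linear speed of jar below 0.02 m/s), for 0.2 s.
2. then the funnel hangs in the jar's mouth, released (horizontal distance between jar and red_mat below 0.015 m and z of jar in the frame of red_mat between 0.002 and 0.01 m and angle between jar's own z axis and vertical below 0.08 rad and horizontal distance between funnel and jar below 0.01 m and z of funnel in the frame of jar between 0.018 and 0.036 m and angle between funnel's own z axis and vertical below 0.15 rad and contact force between the fingers and funnel below 0.1 N), for 0.2 s.
At the end, for the whole second after the job is handed in: Pot upright on the trivet and jar upright on the red mat, each centred within 15 mm; tin upright on the board, within 15 mm of its middle along and across; funnel seated spout down in the jar, within 10 mm of its axis and 0.15 rad of upright; all released and at rest (all of step 2 and horizontal distance between pot and cork_trivet below 0.015 m and z of pot in the frame of cork_trivet between 0.002 and 0.01 m and angle between each of pot, tin's own z axis and vertical below 0.08 rad and x of tin in the frame of board between -0.015 and 0.015 m and y of tin in the frame of board between -0.015 and 0.015 m and z of tin in the frame of board between 0.008 and 0.016 m and contact force between the fingers and pot below 0.1 N and contact force between the fingers and tin below 0.1 N and contact force between the fingers and jar below 0.1 N and linear speed of each of pot, tin, jar, funnel below 0.02 m/s); the robot touches nothing.
It fails at once if the honey jar is moved by more than 30 mm or tipped (distance of honey_jar from where it was at the start of the episode above 0.03 m or angle between honey_jar's own z axis and vertical above 0.35 rad).
It fails at once if the mug is moved by more than 30 mm or tipped (distance of mug from where it was at the start of the episode above 0.03 m or angle between mug's own z axis and vertical above 0.35 rad).
It also fails if it takes over 112 s, if anything falls off the work surface, if the arm or the gripper's body presses on something with over 40 N, if the wrist force passes 120 N, or if a joint passes its speed limit or range.

## Robot

A 6-joint arm with a two-finger parallel gripper is mounted at the origin on the work surface. World frame = base frame: x ahead of the robot, y to its left, z up, the work surface at z = 0. Lengths are in m, angles in rad, forces in N, time in s.
With the tool pointing down it reaches from about 0.4 to 0.925 m from the base axis. Payload 12.5 kg.
Tool frame: the origin (TCP) lies midway between the tips of the shut fingers; the grasp point (between the pads) lies grasp_offset behind it (grasp_offset is the distance from the TCP to the grasp point, in m); z points along the fingers, y is the direction in which the jaws open and shut (so a half turn about z gives the same grasp; the last joint's range is limited). The gripper opens to 95 mm and grips with 3 to 60 N. Pads are 20 mm wide; open, the fingers measure 119 mm over their backs; the gripper's body (75 mm by 180 mm) begins 59 mm behind the grasp point.
Start: joints at [-1.244, 0.491, 1.559, -0, 1.092, -0.106], TCP at [0.262, -0.567, 0.215] pointing down, gripper open.
Joint ranges: [-3.1, 3.1], [-0.84, 2.19], [0.05, 2.79], [-1.13, 4.28], [0.06, 2.93], [-2.69, 2.69]. Speed limits (rad/s): [2.22, 2.22, 2.79, 3.14, 3.14, 3.14].

## Interface

Orientations are given as a unit quaternion [x, y, z, w].
In Python, from bench import reach, move_l, move_j, set_gripper, sleep, solve_ik, sense, grab_frame, camera_model, IKError, hand_in, grasp_offset gives the robot as it stands. The module is installed in compiled form; this text tells all that it offers. Calls block until the motion is done:
- reach(position, orientation): joint-space move of the TCP to a pose.
- move_l(position, attitude=None, rate=0.15, guard=None): straight line of the TCP; attitude=None keeps the orientation; rate is the mean speed in m/s. With guard (N) it stops when the force on the tool has changed by that much, and returns True; else False.
- move_j(angles): joint-space move.
- set_gripper(opening, effort=None): finger opening in m; effort is the grip in N (None keeps the last); returns when the fingers have stopped.
- sleep(seconds).
- solve_ik(position, orientation): joint angles nearest the present ones, or None.
- sense(): the state.
- grab_frame(name): name is "scene" or "top"; returns the picture (400x640x3 uint8, red, green, blue); there is no depth.
- camera_model(name): a dict with "camera_matrix" (3x3 intrinsics, pixels), "k1" (the pictures are not rectified: a ray, as slopes to the right and down, at radius r is drawn at 1 + k1 r^2 times it, then the intrinsics apply), "R" (3x3) and "t" (3): a world point X has camera coordinates R X + t. Camera axes: x right, y down, z forward; pixel columns grow to the right and rows downward; lengths in m; the calibration is good to about 2 mm. A picture is of the moment at which its call begins. camera_model takes no time and is no camera call.
A pose or a line that the arm cannot do raises IKError and nothing moves.
- hand_in(): hands the job in, once; it reports no verdict.
The state is a dict: "time": time; "joints": joint angles; "dq": joint speeds; "tau": joint torques, N m; "tcp_pos": TCP position; "eef_rot": TCP orientation; "wrist_force": force on the tool from outside, world axes, zero at the start; "moment": the same for the moment, N m; "opening": finger opening in m.
Only numpy, scipy, OpenCV 4.12 (cv2) and the standard library are available. Lean on these libraries where they do the work, as an engineer would, in place of code of your own. Each camera call takes 0.05 s, during which the arm holds its last target. There are 200 camera calls.

## Working session

There is one attempt and no reset: what is moved stays moved. The work goes in short steps, each a Python script; the robot and the scene stay as the last script left them, time stands still between calls to the robot, and variables do not carry over. Pictures are saved under pics/ and viewed, about 12 in all and at most 16, crops included, and the job is handed in when it is done.

```bash
mkdir -p pics; python3 - <<'E'
from bench import *
import cv2
for n in("scene","top"):
    f=grab_frame(n); cv2.imwrite(f"pics/{n}0.png",f[:,:,::-1]); c=camera_model(n); print(n,c)
print(grasp_offset,sense())
E
```

```text
scene {'camera_matrix': array([[400.81922333,   0.        , 318.9020645 ],
       [  0.        , 400.81922333, 200.5319368 ],
       [  0.        ,   0.        ,   1.        ]]), 'k1': -0.09222405057644222, 'R': array([[-0.39290655,  0.91942128,  0.01699868],
       [ 0.7390078 ,  0.32670148, -0.58918046],
       [-0.54725855, -0.21893071, -0.80782265]]), 't': array([ 0.20838845, -0.32622409,  1.44001973])}
top {'camera_matrix': array([[515.48076271,   0.        , 311.57687323],
       [  0.        , 515.48076271, 191.45096292],
       [  0.        ,   0.        ,   1.        ]]), 'k1': -0.12007546010344015, 'R': array([[ 0.01232459, -0.99990821,  0.00562822],
       [-0.9970527 , -0.01271526, -0.07565865],
       [ 0.07572327, -0.00467917, -0.99711789]]), 't': array([0.00261298, 0.49257088, 1.17902931])}
0.0188 {'time': 0.1, 'joints': array([-1.24361219e+00,  4.91496104e-01,  1.55939882e+00, -7.63453043e-06,
        1.09167725e+00, -1.05605080e-01]), 'dq': array([ 9.76947187e-05, -1.48826351e-03, -3.17719511e-04, -3.21182214e-04,
       -4.74014282e-04, -7.67408990e-04]), 'tau': array([ 1.69483195e-03, -6.13623691e+01, -2.58605021e+01,  6.93362346e-02,
        4.70055628e-02, -5.46261754e-05]), 'tcp_pos': array([ 0.2620747 , -0.56716345,  0.2141186 ]), 'eef_rot': array([ 9.76677412e-01,  2.14711416e-01, -5.75152729e-05, -4.86383848e-04]), 'wrist_force': array([ 0.06226902,  0.30912736, -1.60302767]), 'moment': array([ 0.02670998, -0.00972926,  0.01111482]), 'opening': 0.09499601506152397}
```

View pics/scene0.png

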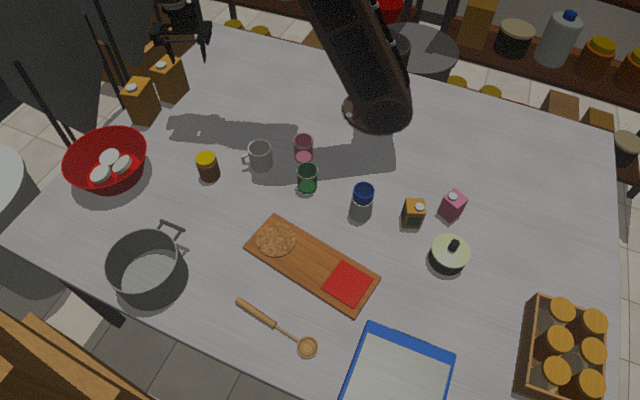

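View pics/top0.png

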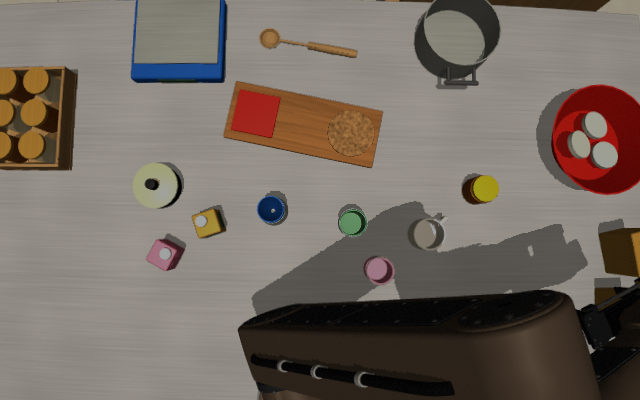

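The jar candidates are green-glass scene (307,178) / top (352,222) and pink scene (303,148) / top (379,270). The green one fits. The tin candidates are gold-green scene (414,213) / top (208,222), pink (453,205) / (165,254), and larger tins at the left edge of the scene view (140,100). The small gold-green one fits. In the top view the trivet is at (351,132), the mat at (256,114), the pot at (156,185), the funnel at (271,209), the honey jar at (485,188) and the mug at (428,234). One enlarged crop should confirm this, with the first measurements alongside.

```bash
cat > h.py <<'E'
from bench import *
import cv2, numpy as np
from scipy.spatial.transform import Rotation as Rot
def undist(c,uv):
    D=np.array([c["k1"],0,0,0,0.])
    return cv2.undistortPoints(np.float64(uv).reshape(-1,1,2),c["camera_matrix"],D)[:,0]
def ray(name,uv,z):
    c=camera_model(name); n=undist(c,uv)
    d=np.c_[n,np.ones(len(n))]@c["R"]; C=-c["R"].T@c["t"]
    return (C+d*((z-C[2])/d[:,2])[:,None])[:,:2]
def project(name,X):
    c=camera_model(name)
    return cv2.projectPoints(np.float64(X).reshape(-1,1,3),cv2.Rodrigues(c["R"])[0],c["t"],c["camera_matrix"],np.array([c["k1"],0,0,0,0.]))[0][:,0]
def blob(img,box,lo,hi):
    """largest contour in box=(u0,v0,u1,v1) within the HSV range (img is RGB)"""
    u0,v0,u1,v1=box; hsv=cv2.cvtColor(img,cv2.COLOR_RGB2HSV)[v0:v1,u0:u1]
    m=cv2.inRange(hsv,np.array(lo),np.array(hi)); m=cv2.morphologyEx(m,cv2.MORPH_OPEN,np.ones((2,2)))
    cs=cv2.findContours(m,cv2.RETR_EXTERNAL,cv2.CHAIN_APPROX_NONE)[0]
    return max(cs,key=cv2.contourArea)[:,0]+[u0,v0]
def circle(name,cnt,z):
    (x,y),r=cv2.minEnclosingCircle(np.float32(ray(name,cnt,z)*1000)); return np.round([x,y,2*r],1)
def rect(name,cnt,z):
    (x,y),wh,a=cv2.minAreaRect(np.float32(ray(name,cnt,z)*1000)); return np.round([x,y,*wh,a],1)
E
python3 - <<'E'
from h import *
f=cv2.cvtColor(cv2.imread("pics/top0.png"),cv2.COLOR_BGR2RGB)
draw=cv2.resize(f[60:300,120:400],None,fx=2.8,fy=2.5*1.12,interpolation=cv2.INTER_CUBIC)[:,:,::-1].copy()
items=dict(
 board=((215,70,395,175),(5,110,60),(17,255,255),rect,.012),
 mat=((215,80,300,150),(0,215,120),(3,255,255),rect,.018),
 pot=((125,155,190,215),(20,20,110),(40,140,255),circle,.064),
 tin=((188,203,228,242),(15,90,110),(32,255,255),rect,.08),
 jar=((330,200,375,245),(50,50,40),(90,255,255),circle,.085),
 funnel=((250,188,295,230),(100,120,20),(125,255,255),circle,.113))
for k,(b,lo,hi,fn,z) in items.items():
    c=blob(f,b,lo,hi); print(k,c.mean(0).round(1),fn("top",c,z))
    cv2.polylines(draw,[np.int32((c-[120,60]+.5)*2.8)],True,(255,0,255),1)
for n,z,p in (("trivet",.018,(351,132)),("honey",.085,(485,188)),("mug",.08,(428,234))): print(n,ray("top",[p],z))
cv2.imwrite("pics/crop1.png",draw[:600])
E
```

```text
board [304.3 125.2] [651.3  29.1 357.4 139.   78.8]
mat [251.3  99.2] [705.7 153.4  61.4  39.8  79. ]
pot [154.9 186.1] [496.7 364.1 107.5]
tin [206.8 224. ] [412.8 239.3  51.7  52.3  19.2]
jar [354.  223.1] [419.2 -84.6  59.5]
funnel [271.3 210. ] [444.6  95.   57.7]
trivet [[ 0.63393494 -0.0821927 ]]
honey [[ 0.50011488 -0.37767189]]
mug [[ 0.39688231 -0.24920161]]
```

View pics/crop1.png

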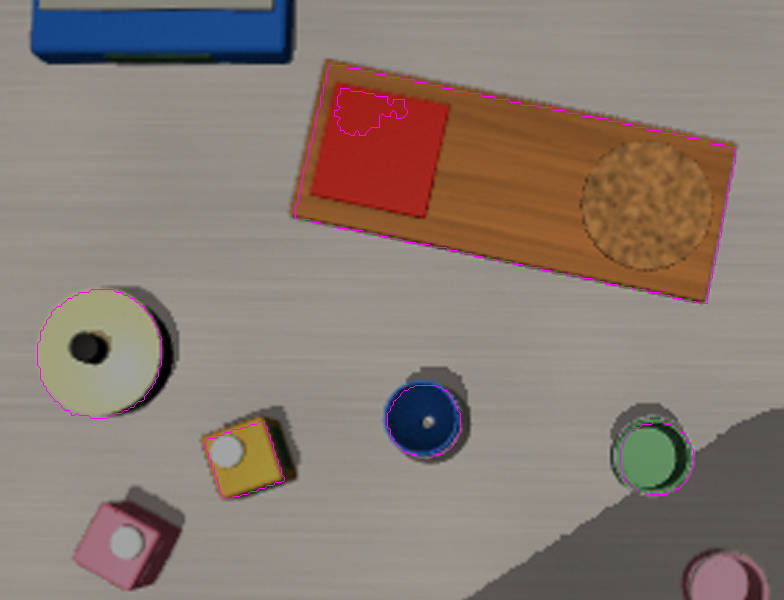

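The crop confirms the green jar at crop (653,456), the gold tin at (245,458) and the board outline. The pink ones stay untouched. First the jar and pot transfers.

```bash
cat >> h.py <<'E'
HOVER=.27
B=np.array([.6513,.0291]); ANG=np.deg2rad(78.8); L=np.array([np.cos(ANG),np.sin(ANG)])
MAT=B+.115*L; TRI=B-.115*L
def quat(phi):
    best=None
    s,c=np.cos(phi),-np.sin(phi)
    return Rot.from_matrix(np.array([[c,s,0],[s,-c,0],[0,0,-1.]]).T).as_quat()
def over(xy,deg):
    """joint move to hover above xy, jaws along deg (or its half turn, whichever keeps joint 6 small)"""
    p=[*xy,HOVER]; opts=[(s,quat(np.deg2rad(d))) for d in (deg,deg+180) if (s:=solve_ik(p,quat(np.deg2rad(d)))) is not None]
    q=min(opts,key=lambda o:abs(o[0][5]))[1]
    reach(p,q)
def pick(xy,deg,z,opening,effort):
    set_gripper(opening); over(xy,deg)
    move_l([*xy,z+.05],rate=.3); move_l([*xy,z],rate=.1)
    set_gripper(0,effort); print("grip opening",sense()["opening"])
    move_l([*xy,z+.03],rate=.08); move_l([*xy,HOVER],rate=.2)
def place(xy,deg,z,opening,slow=.03):
    over(xy,deg); move_l([*xy,z+slow],rate=.2); move_l([*xy,z],rate=.05)
    s=sense(); print("at",s["tcp_pos"].round(4),"F",s["wrist_force"].round(1),"opening",s["opening"]); sleep(.2)
    set_gripper(opening); sleep(.1); move_l([*xy,HOVER],rate=.2); print("t",sense()["time"])
E
python3 - <<'E'
from h import *
print(MAT,TRI,"mat/trivet px",project("top",[[*MAT,.018],[*TRI,.018]]),"knob",ray("top",[[150.4,183.9]],.096))
j=(.420,-.084)
pick(j,-58,.026,.085,20)
cv2.imwrite("pics/held1.png",grab_frame("scene")[:,:,::-1])
place(MAT,-11.2,.026+.019,.080)
p=(.4965,.3635)
pick(p,30,.070,.06,40)
place(TRI,-11.2,.070+.019,.06)
a=grab_frame("scene"); b=grab_frame("top")
cv2.imwrite("pics/s2.png",a[:,:,::-1]); cv2.imwrite("pics/t2.png",b[:,:,::-1])
cv2.imwrite("pics/v2.png",np.vstack([cv2.resize(a[150:350,200:520],None,fx=1.5,fy=1.5),cv2.resize(b[50:250,120:440],None,fx=1.5,fy=1.5)])[:,:,::-1])
E
```

```text
[0.67363695 0.14190984] [ 0.62896305 -0.08370984] mat/trivet px [[256.11473426 114.22153901]
 [351.63479199 134.09351252]] knob [[0.49875139 0.36360102]]
grip opening 0.0604733861923703
at [0.6736 0.1419 0.0447] F [ 0.  -0.9 -1.6] opening 0.060870672867280866
t 11.5
grip opening 0.02320762115921538
at [ 0.629  -0.0837  0.0888] F [ 0.5 -0.5 -6.5] opening 0.022861384616873946
t 22.225
```

View pics/v2.png

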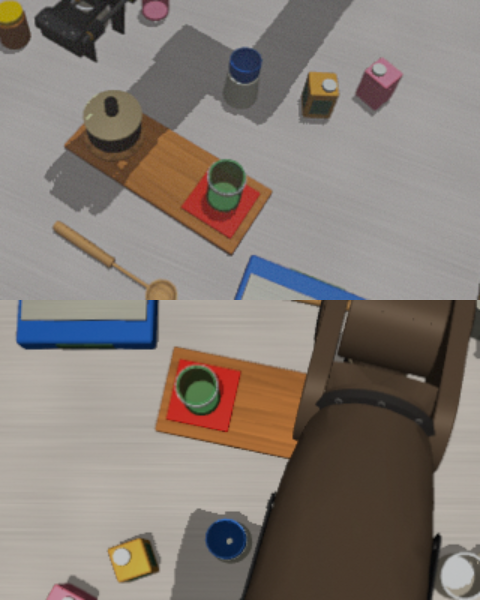

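The scene crop shows the jar upright on the red mat at (226,185) and the pot upright on the trivet at (112,122). Next is the tin, then I measure both placements.

```bash
python3 - <<'E'
from h import *
pick((.4125,.239),19.2,.034,.085,25)
place(B,-11.2,.034+.013,.085)
over((.4446,.095),10)
b=grab_frame("top"); cv2.imwrite("pics/t3.png",b[:,:,::-1])
cv2.imwrite("pics/v3.png",cv2.resize(b[60:260,200:420],None,fx=3,fy=3,interpolation=cv2.INTER_CUBIC)[:,:,::-1])
E
```

```text
grip opening 0.05406237727787729
at [0.6513 0.0291 0.0467] F [ 1.   0.8 -1.9] opening 0.053745381287055895
t 33.5333
```

View pics/v3.png

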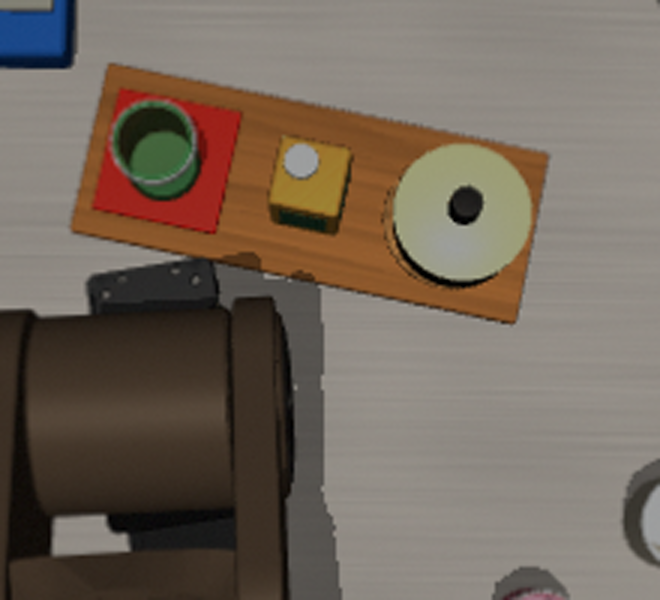

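The jar rim is centred at crop (156,143), the tin top at (311,176) and the pot lid at (463,213), and all three stand upright. Converting to world positions:

```bash
python3 - <<'E'
from h import *
f=cv2.imread("pics/t3.png")[:,:,::-1].copy(); f0=cv2.imread("pics/top0.png")[:,:,::-1].copy()
px=lambda u,v:[200+(u+.5)/3-.5,60+(v+.5)/3-.5]
for n,p,z,g in (("jar",px(156,143),.103,MAT),("tin",px(311,176),.092,B),("pot",px(463.5,213),.082,TRI)):
    w=ray("top",[p],z)[0]; print(n,w.round(4),"err mm",((w-g)*1000).round(1))
print("pot blob",circle("top",blob(f,(325,100,385,162),(20,20,90),(40,140,255)),.082))
print("mat rect",rect("top",blob(f0,(215,80,300,150),(0,190,80),(3,255,255)),.018),rect("top",blob(f0,(215,80,300,150),(0,190,80),(179,255,255)),.018),MAT)
# trivet edges in crop1: x 581-712, y 139-271 
print("trivet",ray("top",[[120+646.5/2.8,60+205/2.8]],.018),TRI)
E
```

```text
jar [0.6696 0.143 ] err mm [-4.   1.1]
tin [0.6487 0.0293] err mm [-2.6  0.2]
pot [ 0.6246 -0.0841] err mm [-4.3 -0.4]
pot blob [623.7 -85.1 103.5]
mat rect [673.7 141.2  98.1  98.1  78.8] [674.6 141.7 101.3 102.2  79. ] [0.67363695 0.14190984]
trivet [[ 0.63103319 -0.08195319]] [ 0.62896305 -0.08370984]
```

All placements are within about 7 mm, and most of that is a height bias in the top camera's x. Now the funnel.

```bash
python3 - <<'E'
from h import *
pick((.4455,.095),0,.082,.09,12)
place((.6736,.1424),-11.2,.082+.0285,.085,slow=.11)
over((.45,-.02),0)
a=grab_frame("scene"); b=grab_frame("top"); cv2.imwrite("pics/t4.png",b[:,:,::-1])
cv2.imwrite("pics/v4.png",np.hstack([cv2.resize(a[190:330,230:400],(425,350)),cv2.resize(b[70:180,215:390],(557//2*2-186,232))[:350].copy() if 0 else cv2.copyMakeBorder(cv2.resize(b[70:200,215:350],(364,350)),0,0,0,0,0)])[:,:,::-1])
E
```

```text
grip opening 0.057548045568267106
at [0.6737 0.1424 0.1107] F [ 0.4 -0.   1.2] opening 0.057785471868779165
t 44.0833
```

View pics/v4.png

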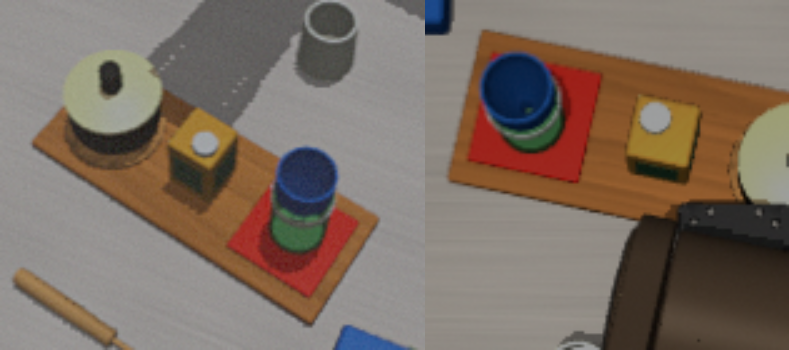

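The funnel sits in the jar with its rim at scene crop (307,178) and top crop (519,90). The tin and pot stand upright. A last check across both views:

```bash
python3 - <<'E'
from h import *
S=lambda u,v:[230+u*.4,190+v*.4]; T=lambda u,v:[215+(u-425)*135/364,70+v*130/350]
print("funnel rim @.141 scene",ray("scene",[S(307,178)],.141),"top",ray("top",[T(519.5,90)],.141),"goal",MAT)
print("pot lid @.082 scene",ray("scene",[S(113,94)],.082)," trivet goal",TRI)
print("tin top @.092 scene",ray("scene",[S(203,139)],.092),B)
cs={n:camera_model(n) for n in("scene","top")}
P=[np.c_[cs[n]["R"],cs[n]["t"]] for n in cs]
X=cv2.triangulatePoints(P[0],P[1],undist(cs["scene"],[S(307,178)]).T,undist(cs["top"],[T(519.5,90)]).T); print("funnel rim triangulated",(X[:3]/X[3]).T)
E
```

```text
funnel rim @.141 scene [[0.67883487 0.14594292]] top [[0.66890622 0.1422677 ]] goal [0.67363695 0.14190984]
pot lid @.082 scene [[ 0.63739357 -0.07958525]]  trivet goal [ 0.62896305 -0.08370984]
tin top @.092 scene [[0.65396548 0.03016332]] [0.6513 0.0291]
funnel rim triangulated [[0.67207607 0.14422215 0.1278353 ]]
```

```bash
python3 - <<'E'
from bench import *
s=sense(); print(s["time"],s["tcp_pos"],s["wrist_force"]); hand_in()
E
```

```text
45.2583 [ 0.45098038 -0.01968787  0.26977319] [ 0.13478309  0.36695423 -0.64582042]
the job is handed in; nothing more can be done
```

The filling station is laid out and handed in at about 45 s of the 112 s; no verdict was reported. I placed the jar on the red mat first, then the pot on the trivet and the tin in the middle of the board. Last, I moved the funnel from its cup into the jar's mouth.

**Last checks:**
- **Standing and released:** in the last pictures the pot, tin and jar look upright and the funnel sits in the jar. The gripper was clear, hovering at 0.27 m. I measured angles and funnel seating only by eye.
- **Centring:** averaging the two camera views puts the pot, tin and funnel within about 3 mm of their targets. The jar was last measured in the top view only, about 4 mm off, before the funnel went in.
- **Bystanders:** no move went near the honey jar, the mug or the pink look-alikes. I did not measure them again at the end.

**Checks that disagreed:** the two views differ by about 5–13 mm in x for raised tops. Triangulating the funnel rim gave a height of 0.128 m against the 0.141 m expected when seated. I took both as view bias or my hand-read pixels, because the funnel was released at the planned height and cannot sit that low in the jar.

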